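# Press the carved panel home under the lip of the carver's holding board

## Task

Pick up the small rectangular carved panel by its raised spine, lay it on the carver's holding board and slide its bare front end under the lip, squarely and flat, until it has pushed the sprung stop bar all the way back. Finish while still holding it with the gripper, pressed home against the spring, firmly but without ramming it (the spring needs only about 10 N); do not let go. Leave the round rosette, mallet, gouge and whetstone where they are.

Things in the scene. Friction and masses are not known exactly. Their poses are not given: they have to be found in the camera images.
- panel: loose rectangular wooden panel, 110 (x) x 90 (y) x 12 (z) mm, about 0.22 kg; starts flat on the bench. Origin: centre of its underside; x towards its bare front end, z up. A raised spine to grip stands across it, centred at x = -30: 16 thick in x, 56 long in y, top 44 above the underside. Low leaf relief (under 3 mm, for looks only) behind the bare front 40 mm
- front_edge (a point): middle of the panel's front end face: 55 mm ahead of the panel's origin, 6 mm above its underside
- spine (a point): point on the panel's spine, on its centre plane, 38 mm above the underside (6 mm below the spine's top): pinch here from above, closing along the panel's x
- jig: the holding board, fixed to the bench, level. Origin: centre of its underside, at bench height; x = push direction, from the open deck towards the lip; z up. Plywood deck 136 mm wide (y), x = -105 to +85, top at z = 18. Dark lip over its far end, x = +25 to +65, z = 35 to 45 (17 mm gap above the deck), then a fence to x = +85. Cheeks at the lip's ends leave a mouth 106 mm wide
- lip_edge (a point): middle of the lip's lower front edge: jig x = +25, 35 mm above the bench
- stop (a joint): travel of the sprung steel stop bar (100 mm wide) hidden under the lip, along jig +x: 0 = sprung out, face at jig x = +45 mm; 0.012 m = all the way back at its hard end (arms give under the push: drive on by feel), face at jig x = +57 (the panel's origin is then at jig x = +2). The spring pushes back with 4 N at 0, 10 N at 0.012, and pushes the panel out again if let go
- rosette: bystander: loose round carved rosette, 88 mm across, 22 mm high; may start on either side of the panel; origin at the centre of its underside
- mallet: bystander: turned wooden mallet standing on its head, 86 mm across, 203 mm high; origin at the centre of its underside
- gouge: bystander: carving gouge lying on the bench, 200 mm long, 22 mm high, origin under the joint of handle (along -x, 110 mm) and blade (along +x, 90 mm)
- whetstone: bystander: grey whetstone block 160 x 55 x 26 mm, origin at the centre of its underside
There are look-alikes about, which are no part of the job. Of the things like the jig, leave any that is blue, pink or turquoise; of the rest the larger one is meant.

How it is judged:
On the way, in this order (a step that is already met when the one before it is completed fails the run):
1. the panel is lifted clear of the bench (height (world z) of panel above 0.03 m), for 0.2 s.
2. the panel's front end is under the lip, flat and square (x of front_edge in the frame of jig above 0.032 m and y of front_edge in the frame of jig between -0.01 and 0.01 m and angle between the x axis of panel and the x axis of jig, either way round below 0.15 rad and angle between panel's own z axis and vertical below 0.1 rad and z of front_edge in the frame of jig below 0.032 m), for 0.1 s.
At the end, for the whole second after the job is handed in: the panel's front end is under the lip, square (within 10 mm of the middle and 0.15 rad) and flat (within 0.1 rad, on the deck), pressing the stop bar back more than 10 of its 12 mm with more than 4 N, the fingers still on the panel with more than 3 N, and it is still (value of joint stop above 0.01 m and x of front_edge in the frame of jig above 0.052 m and contact force between panel and stop above 4 N and contact force between the fingers and panel above 3 N and linear speed of panel below 0.02 m/s and y of front_edge in the frame of jig between -0.01 and 0.01 m and angle between the x axis of panel and the x axis of jig, either way round below 0.15 rad and angle between panel's own z axis and vertical below 0.1 rad and z of front_edge in the frame of jig below 0.032 m); the arm keeps its last pose, push and grip.
It fails at once if the rosette is pushed away (distance of rosette from where it was at the start of the episode above 0.03 m).
It fails at once if the mallet is pushed away (distance of mallet from where it was at the start of the episode above 0.03 m).
It fails at once if the gouge is pushed away (distance of gouge from where it was at the start of the episode above 0.03 m).
It fails at once if the whetstone is pushed away (distance of whetstone from where it was at the start of the episode above 0.03 m).
It fails at once if the panel is rammed against the stop bar (over 60 N) (contact force between panel and stop above 60 N).
It also fails if it takes over 45 s, if anything falls off the work surface, if the arm or the gripper's body presses on something with over 40 N, if the wrist force passes 120 N, or if a joint passes its speed limit or range.

## Robot

A 6-joint arm with a two-finger parallel gripper is mounted at the origin on the work surface. World frame = base frame: x ahead of the robot, y to its left, z up, the work surface at z = 0. Lengths are in m, angles in rad, forces in N, time in s.
With the tool pointing down it reaches from about 0.275 to 0.725 m from the base axis. Payload 15.9 kg.
Tool frame: the origin (TCP) lies midway between the tips of the shut fingers; the grasp point (between the pads) lies 19 mm behind it; z points along the fingers, y is the line along which they close (so a half turn about z gives the same grasp; the last joint's range is limited). The gripper opens to 85 mm and grips with 20 to 120 N. Pads are 22 mm wide; open, the fingers measure 114 mm over their backs; the gripper's body (76 mm by 85 mm) begins 54 mm behind the grasp point. The pads swing forward as they close: fully open they stand 13 mm farther back than shut.
Start: joints at [1.344, 0.213, -0.034, 1.323, 0, 1.571], TCP at [0.112, 0.487, 0.231] pointing down, gripper open.
Joint ranges: [-2.98, 2.98], [-0.74, 1.72], [-1.14, 1.35], [-2.1, 2.04], [-1.57, 1.44], [-3.14, 3.14]. Speed limits (rad/s): [1.89, 1.89, 2.39, 2.57, 3.14, 3.14].

## Interface

Orientations are given as a unit quaternion [x, y, z, w].
In Python, from rig import robot, imaging, job gives the robot as it stands. The module is installed in compiled form; this text tells all that it offers.
- The arm moves only by the shell command python3 -m crank 'ROWS' [OPENING] [FORCE]. ROWS is JSON, a list of rows, each an object with "linear": the shift along the tool's x, y, z in m, a list of three; "rot": the turn, a rotation vector about the tool's x, y, z in degrees, a list of three. A call has 1 to 8 rows; each row shifts and turns the commanded pose from where the row before left it, along the tool's axes as they then stand; what a row does not reach is not made up. A row lasts 1/10 s, in which the tool goes at most 50 mm and 8.59 degrees, less where a joint would pass 70% of its speed; a pose out of reach is approached as far as the arm can. A call with a gripper value outside its range is refused whole. OPENING is the opening, from 0 (shut) to 1 (fully open), set as the call begins (- or left out, the last holds). The fingers move at their own pace and stop on an object; FORCE is the grip in N (left out, the last holds). Time passes only in rows, so rows that do not move let the fingers close. It gives the time, the measured TCP pose, the force, the opening and the grip force at its end, in the units of the state.
- robot.sense(): the state, without advancing time (a new reading comes with each control period).
- imaging.get_image(name): name is "side" or "top"; returns the picture (420x560x3 uint8, red, green, blue); there is no depth.
- imaging.calibration(name): a dict with "fov_y" (degrees; the focal length in pixels is half the picture's height over the tangent of half this angle, whatever the lens; pixels are square), "cx", "cy" (the principal point, pixels), "k1" (the pictures are not rectified: a ray, as slopes to the right and down, at radius r is drawn at 1 + k1 r^2 times it, then the intrinsics apply), "R" (3x3) and "t" (3): a world point X has camera coordinates R X + t. Camera axes: x right, y down, z forward; pixel columns grow to the right and rows downward; lengths in m; the calibration is good to about 2 mm. A picture is of the moment at which its call begins. calibration takes no time and is no camera call.
- job.job_done(): hands the job in; it is judged then, once.
The state is a dict: "time": time; "qpos": joint angles; "qd": joint speeds; "effort": joint torques, N m; "ee_pos": TCP position; "ee_rot": TCP orientation; "contact_force": force on the tool from outside, world axes, zero at the start; "torque": the same for the moment, N m; "finger_gap": finger opening in m; "gripper_force": force on a finger pad.
Only numpy, scipy, OpenCV 4.12 (cv2) and the standard library are available. Lean on these libraries where they do the work, as an engineer would, in place of code of your own. Each camera call takes 0.05 s, during which the arm holds its last target. There are 200 camera calls.

## Working session

There is one attempt and no reset: what is moved stays moved. The work goes in short steps, Python scripts to look and compute and a shell command to move; the robot and the scene stay as the last step left them, time stands still between calls to the robot, and variables do not carry over. Pictures are saved under pics/ and viewed, at most 10 in all, crops included, and the job is handed in when it is done.

```bash
mkdir -p pics
cat > h.py <<'E'
import numpy as np,cv2
from rig import robot,imaging,job
def cam(n):
    c=imaging.calibration(n); f=210/np.tan(np.radians(c["fov_y"])/2)
    return c,f,np.array(c["R"]),np.array(c["t"])
def ray(n,u,v):
    c,f,R,t=cam(n); d=np.array([(u-c["cx"])/f,(v-c["cy"])/f]); s=d.copy()
    for _ in range(20): s=d/(1+c["k1"]*(s@s))
    return -R.T@t, R.T@np.array([s[0],s[1],1])
def at(n,u,v,z):
    o,d=ray(n,u,v); return o+d*(z-o[2])/d[2]
def px(n,X):
    c,f,R,t=cam(n); p=R@np.array(X)+t; s=p[:2]/p[2]; s=s*(1+c["k1"]*(s@s)); return s*f+[c["cx"],c["cy"]]
def snap(n,name,roi=None,k=1):
    im=imaging.get_image(n)[:,:,::-1]; cv2.imwrite('pics/raw_'+name+'.png',im)
    if roi: im=im[roi[1]:roi[3],roi[0]:roi[2]]
    cv2.imwrite('pics/'+name+'.png',cv2.resize(im,None,fx=k,fy=k,interpolation=cv2.INTER_CUBIC))
E
python3 - <<'E'
from h import *
snap('top','t1',None,1.4); snap('side','s1',None,1.4)
for n in('top','side'): c=imaging.calibration(n); print(n,c, -np.array(c['R']).T@np.array(c['t']))
print(robot.sense())
E
```

```text
top {'fov_y': 43.03884328014203, 'cx': 275.7196366267955, 'cy': 205.51031586765825, 'k1': -0.13648477321678573, 'R': array([[-0.00394172, -0.99996306,  0.00763818],
       [-0.99652705,  0.00329262, -0.08320455],
       [ 0.08317633, -0.00793962, -0.99650322]]), 't': array([-0.02483394,  0.54313432,  1.44728338])} [ 0.42077043 -0.01513048  1.48760347]
side {'fov_y': 48.34209655484751, 'cx': 288.09589093494566, 'cy': 208.32646166708204, 'k1': 0.004053912072659028, 'R': array([[ 0.99223848, -0.12434502,  0.00105769],
       [-0.09428418, -0.75785273, -0.64557705],
       [ 0.08107587,  0.64046666, -0.76369441]]), 't': array([-0.51204232,  0.05866507,  1.25605742])} [ 0.41176334 -0.82367334  0.99765843]
{'time': 0.1, 'qpos': array([ 1.34399797e+00,  2.13334731e-01, -3.49616850e-02,  1.32344251e+00,
       -2.15130773e-05,  1.57081841e+00]), 'qd': array([ 0.00179176, -0.00156321,  0.00262652, -0.00091029, -0.00199869,
       -0.00079014]), 'effort': array([ 7.22131626e-04, -6.87250471e+01,  4.87805521e+01,  1.23368509e-02,
       -1.73182684e-06,  9.16650777e-06]), 'ee_pos': array([0.11237596, 0.48693341, 0.2308655 ]), 'ee_rot': array([ 1.13167245e-01,  9.93575841e-01, -4.69489755e-04, -4.26378329e-05]), 'contact_force': array([ 0.13405245, -0.01097586, -0.00476212]), 'torque': array([-0.0356662 , -0.02677234, -0.04819353]), 'gripper_force': 0.0, 'finger_gap': 0.0857039466630199}
```

View pics/t1.png

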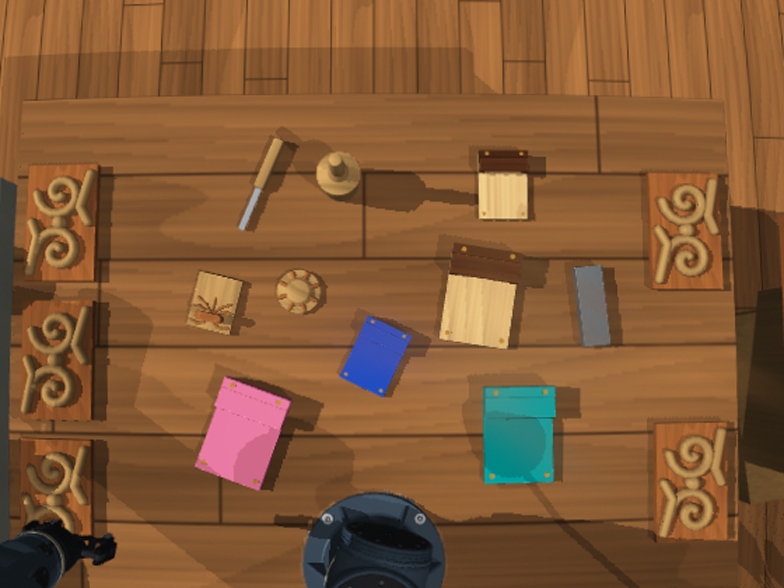

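View pics/s1.png

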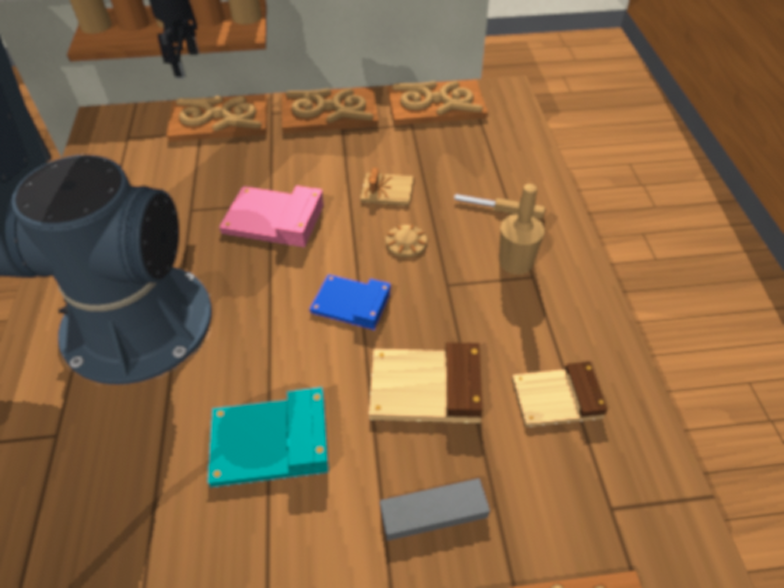

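The top picture shows the panel at (215,302), with its spine at the lower end and its bare front facing up (+x). The target jig is the large wooden board at (480,300) with its lip at the top. Both positions are in display pixels, scale 1.4. Next I'll crop in for corners.

Run:
```python
from h import *
im=cv2.imread('pics/raw_t1.png')
a=cv2.resize(im[185:245,125:185],None,fx=6.5,fy=6.5,interpolation=cv2.INTER_CUBIC)
b=cv2.resize(im[168:253,308:378],None,fx=5,fy=5,interpolation=cv2.INTER_CUBIC)
o=np.zeros((430,750,3),np.uint8); o[:390,:390]=a; o[:425,400:750]=b
cv2.imwrite('pics/c1.png',o)
```

```text
(no output)
```

View pics/c1.png

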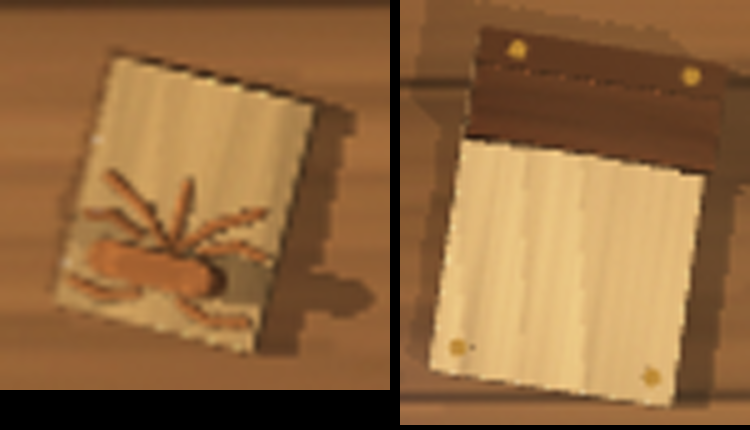

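Run:
```python
from h import *
P=[at('top',125+u/6.5,185+v/6.5,.012)[:2] for u,v in[(110,55),(314,103),(255,352),(55,300)]]
def sides(P): return [round(np.linalg.norm(P[i]-P[(i+1)%4])*1e3) for i in range(4)]
print('panel',np.round(P,4),sides(P),np.mean(P,0))
f=(P[0]+P[1]-P[2]-P[3]); print(np.degrees(np.arctan2(f[1],f[0])), [np.degrees(np.arctan2(*(a)[::-1])) for a in(P[0]-P[3],P[1]-P[2],P[0]-P[1],P[3]-P[2])])
s=[at('top',125+u/6.5,185+v/6.5,.044)[:2] for u,v in[(92,252),(222,275)]]; print('spine rough',s,np.mean(s,0))
J=[at('top',308+(u-400)/5,168+v/5,z)[:2] for u,v,z in[(462,140,.035),(705,174,.035),(672,406,.018),(430,370,.018),(481,27,.045),(724,62,.045)]]
print('jig',np.round(J,4),sides(J[:4]))
for a in (J[0]-J[3],J[1]-J[2],J[0]-J[1],J[3]-J[2],J[4]-J[5]): print(np.degrees(np.arctan2(a[1],a[0])),np.linalg.norm(a))
print(px('side',[.45,.2,0])*1.4)
for q in [(372,412),(370,350)]: print('side jig back',at('side',q[0]/1.4,q[1]/1.4,.018))
for q in [(361,203),(411,207),(413,178)]: print('side panel',at('side',q[0]/1.4,q[1]/1.4,.012))
```

```text
panel [[0.5791 0.3483]
 [0.558  0.2591]
 [0.4511 0.2834]
 [0.4734 0.3706]] [92, 110, 90, 108] [0.51539096 0.31533491]
-12.376444305307594 [np.float64(-11.91777341818975), np.float64(-12.828630805189107), np.float64(76.67239059993256), np.float64(75.66824596269045)]
spine rough [array([0.49243627, 0.34671273]), array([0.48271359, 0.29123728])] [0.48757493 0.318975  ]
jig [[ 0.5678 -0.1495]
 [ 0.5487 -0.2836]
 [ 0.4214 -0.2661]
 [ 0.4421 -0.132 ]
 [ 0.629  -0.1597]
 [ 0.6095 -0.2935]] [135, 128, 136, 127]
-7.899444389810163 0.12693854853920733
-7.804227815028081 0.1284780509137352
81.8700890872529 0.13546427364779598
81.22046832698574 0.13569269550460472
81.71595013675982 0.1351892522245894
[361.64610314 229.25056011]
side jig back [ 0.42986328 -0.26051481  0.018     ]
side jig back [ 0.43823254 -0.13262969  0.018     ]
side panel [0.45506688 0.27078563 0.012     ]
side panel [0.56371547 0.24412458 0.012     ]
side panel [0.58127009 0.34110192 0.012     ]
```

```bash
python3 -m crank '[{"linear":[-0.04,-0.008,0],"rot":[0,0,0]},{"linear":[-0.045,-0.009,0],"rot":[0,0,0]},{"linear":[-0.045,-0.009,0],"rot":[0,0,0]},{"linear":[-0.045,-0.009,0],"rot":[0,0,0]},{"linear":[-0.045,-0.009,0],"rot":[0,0,0]},{"linear":[-0.045,-0.009,0],"rot":[0,0,0]},{"linear":[-0.045,-0.009,0],"rot":[0,0,0]},{"linear":[-0.045,-0.009,0],"rot":[0,0,0]}]' 1 && python3 -m crank '[{"linear":[-0.045,-0.007,0],"rot":[0,0,8]},{"linear":[0,0,0.01],"rot":[0,0,8.5]},{"linear":[0,0,0.01],"rot":[0,0,8.5]},{"linear":[0,0,0.01],"rot":[0,0,8.5]},{"linear":[0,0,0.01],"rot":[0,0,8.5]},{"linear":[0,0,0.01],"rot":[0,0,8.5]},{"linear":[0,0,0.01],"rot":[0,0,8.5]},{"linear":[0,0,0.01],"rot":[0,0,8.5]}]' && python3 -m crank '[{"linear":[0,0,0.01],"rot":[0,0,8]},{"linear":[0,0,0.01],"rot":[0,0,8]},{"linear":[0,0,0.01],"rot":[0,0,6]},{"linear":[0,0,0],"rot":[0,0,0]}]'
cat >> h.py <<'E'
from scipy.spatial.transform import Rotation as Ro
def st():
    s=robot.sense(); R=Ro.from_quat(s['ee_rot']); M=R.as_matrix()
    print('t',round(s['time'],2),'p',np.round(s['ee_pos'],4),'yangle',round(np.degrees(np.arctan2(M[1,1],M[0,1])),2),'z',np.round(M[:,2],3),'F',np.round(s['contact_force'],1),'gap',round(s['finger_gap'],4),'grip',round(s['gripper_force'],1)); return s['ee_pos'],M
E
python3 - <<'E'
from h import *
p,M=st(); print('d tool', M.T@(np.array([.4865,.321,.020])-p))
snap('top','t2',(110,150,230,260),6); snap('side','s2',(200,70,340,180),5)
E
```

```text
time: 0.9
ee_pos: [0.4439, 0.3369, 0.2311]
ee_rot: [0.113, 0.994, -0.0, -0.0]
contact_force: [0.1, 1.0, -0.0]
finger_gap: 0.0857
gripper_force: 0.0
time: 1.7
ee_pos: [0.4844, 0.3211, 0.1605]
ee_rot: [0.648, 0.761, -0.0, -0.0]
contact_force: [0.1, -0.5, 0.4]
finger_gap: 0.0856
gripper_force: 0.0
time: 2.1
ee_pos: [0.4838, 0.3207, 0.1298]
ee_rot: [0.78, 0.625, -0.001, -0.0]
contact_force: [0.4, -0.8, 0.5]
finger_gap: 0.0854
gripper_force: 0.0
t 2.1 p [0.4838 0.3207 0.1298] yangle -12.59 z [-0.002 -0.001 -1.   ] F [ 0.4 -0.8  0.5] gap 0.0854 grip 0.0
d tool [0.00110489 0.00277756 0.10978796]
```

View pics/s2.png

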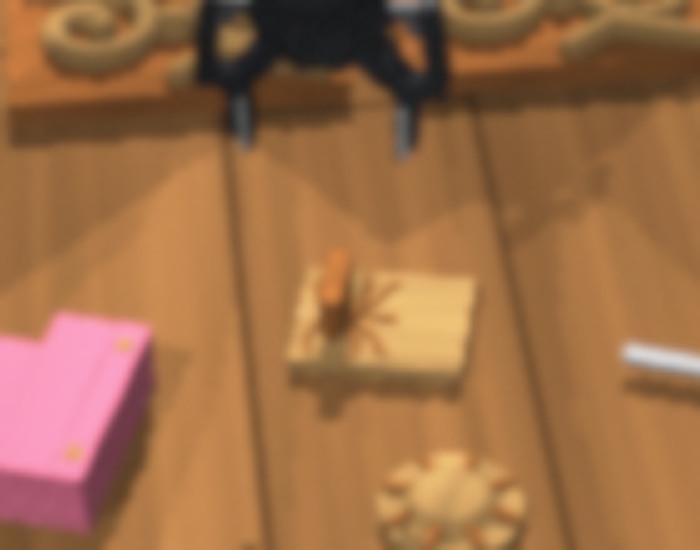

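The side view shows the fingertips at (242,145) and (403,150), either side of the spine at (335,280). The alignment is good, so I'll descend and grasp.

```bash
python3 -m crank '[{"linear":[0.001,0.003,0.02],"rot":[0,0,0]},{"linear":[0,0,0.02],"rot":[0,0,0]},{"linear":[0,0,0.02],"rot":[0,0,0]},{"linear":[0,0,0.02],"rot":[0,0,0]},{"linear":[0,0,0.015],"rot":[0,0,0]},{"linear":[0,0,0.013],"rot":[0,0,0]},{"linear":[0,0,0],"rot":[0,0,0]}]' && python3 -m crank '[{"linear":[0,0,0],"rot":[0,0,0]},{"linear":[0,0,0],"rot":[0,0,0]},{"linear":[0,0,0],"rot":[0,0,0]},{"linear":[0,0,0],"rot":[0,0,0]},{"linear":[0,0,0],"rot":[0,0,0]},{"linear":[0,0,0],"rot":[0,0,0]},{"linear":[0,0,0],"rot":[0,0,0]}]' 0 60
python3 -c "
from h import *
st()"
```

```text
time: 2.9
ee_pos: [0.4872, 0.3211, 0.0222]
ee_rot: [0.779, 0.627, -0.001, -0.0]
contact_force: [0.2, 0.5, -0.7]
finger_gap: 0.0856
gripper_force: 0.0
time: 3.6
ee_pos: [0.4881, 0.3218, 0.0238]
ee_rot: [0.78, 0.626, 0.0, 0.0]
contact_force: [-1.2, -1.6, 6.2]
finger_gap: 0.0143
gripper_force: 59.9
t 3.6 p [0.4881 0.3218 0.0238] yangle -12.49 z [ 0.001  0.    -1.   ] F [-1.2 -1.6  6.2] gap 0.0143 grip 59.9
```

```bash
python3 -m crank '[{"linear":[0,0,-0.02],"rot":[0,0,0]},{"linear":[0,0,-0.02],"rot":[0,0,0]},{"linear":[0,0,-0.02],"rot":[0,0,0]},{"linear":[0,0,-0.02],"rot":[0,0,0]},{"linear":[0,0,-0.02],"rot":[0,0,0]},{"linear":[0,0,0],"rot":[0,0,0]},{"linear":[-0.02,0.003,0],"rot":[0,0,0]},{"linear":[-0.03,0.005,0],"rot":[0,0,0]}]' && python3 -m crank '[{"linear":[-0.043,0.0072,0],"rot":[0,0,0]},{"linear":[-0.043,0.0072,0],"rot":[0,0,0]},{"linear":[-0.043,0.0072,0],"rot":[0,0,0]},{"linear":[-0.043,0.0072,0],"rot":[0,0,0]},{"linear":[-0.043,0.0072,0],"rot":[0,0,0]},{"linear":[-0.043,0.0072,0],"rot":[0,0,0]},{"linear":[-0.043,0.0072,0],"rot":[0,0,0]},{"linear":[-0.043,0.0072,0],"rot":[0,0,0]}]' && python3 -m crank '[{"linear":[-0.043,0.0072,0],"rot":[0,0,0]},{"linear":[-0.043,0.0072,0],"rot":[0,0,0]},{"linear":[-0.025,0.005,0],"rot":[0,0,0]},{"linear":[-0.015,0.002,0],"rot":[0,0,0]},{"linear":[0,0,0],"rot":[0,0,-4.3]},{"linear":[0,0,0],"rot":[0,0,0]},{"linear":[0,0,0],"rot":[0,0,0]}]'
python3 - <<'E'
from h import *
p,M=st(); print('d tool', M.T@(np.array([.4605,-.2028,.07])-p))
o=np.zeros((505,800,3),np.uint8)
for n,(x0,y0),c in(('top',(290,155),0),('side',(240,200),400)):
    im=imaging.get_image(n)[:,:,::-1]; cv2.imwrite(f'pics/raw_{n}3.png',im)
    o[:500,c:c+395]=cv2.resize(im[y0:y0+125,x0:x0+99],(395,500),interpolation=cv2.INTER_CUBIC)
cv2.imwrite('pics/c3.png',o)
E
```

```text
time: 4.4
ee_pos: [0.4843, 0.2712, 0.122]
ee_rot: [0.779, 0.627, -0.0, -0.0]
contact_force: [0.8, -0.9, -3.1]
finger_gap: 0.0146
gripper_force: 58.9
time: 5.2
ee_pos: [0.4657, -0.0789, 0.1223]
ee_rot: [0.78, 0.626, -0.0, -0.0]
contact_force: [1.0, -0.3, -1.8]
finger_gap: 0.0145
gripper_force: 58.9
time: 5.9
ee_pos: [0.4601, -0.2043, 0.1229]
ee_rot: [0.756, 0.654, -0.0, -0.0]
contact_force: [0.6, -0.2, -2.2]
finger_gap: 0.0145
gripper_force: 59.0
t 5.9 p [ 0.4601 -0.2043  0.1229] yangle -8.27 z [-0.001  0.    -1.   ] F [ 0.6 -0.2 -2.2] gap 0.0145 grip 59.0
d tool [0.0014969  0.00027001 0.05286088]
```

View pics/c3.png

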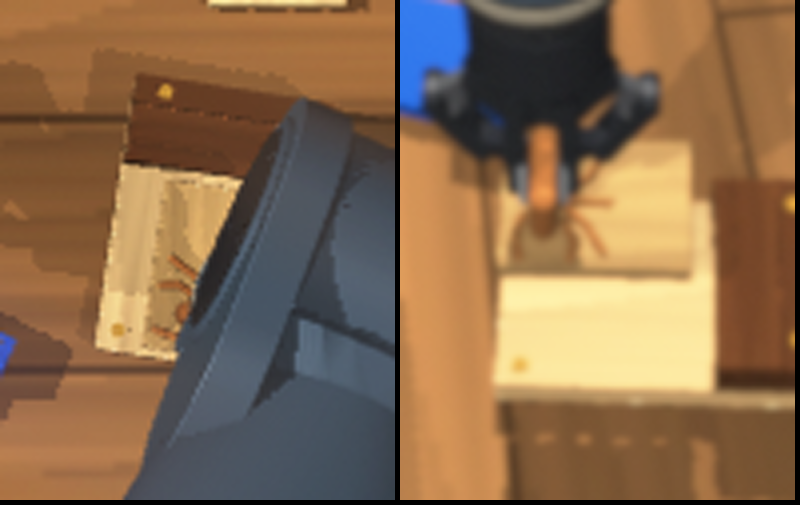

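The top view shows the panel's left edge running from (168,180) to (147,345). The side view shows its front face from (690,145) to (690,272). I'll convert these to jig-frame coordinates.

Run:
```python
from h import *
O=np.array([.5347,-.2135]);a=np.radians(-8.2);A=np.array([[np.cos(a),np.sin(a)],[-np.sin(a),np.cos(a)]])
J=lambda X:np.round(A@(X[:2]-O)*1e3,1)
k=395/99
for u,v in[(170,178),(147,347)]: print('panel left',J(at('top',290+u/k,155+v/4,.111)))
for u,v in[(690,146),(690,268),(500,265)]: print('side panel top',J(at('side',240+(u-400)/k,200+v/4,.111)))
for u,v in[(133,163),(240,178)]: print('lip low',J(at('top',290+u/k,155+v/4,.035)))
for u,v in[(497,385),(715,392)]: print('side deck edge',J(at('side',240+(u-400)/k,200+v/4,.018)))
print('tcp',J(robot.sense()['ee_pos']))
```

```text
panel left [10.4 41.2]
panel left [-100.5   41.7]
side panel top [12.1 42. ]
side panel top [ 10.8 -43.3]
side panel top [-96.1 -43.4]
lip low [25.5 60.2]
lip low [ 25.6 -14.5]
side deck edge [-100.1  -66.8]
side deck edge [ 29. -69.]
tcp [-75.   -1.5]
```

```bash
python3 -m crank '[{"linear":[0.002,-0.002,0.015],"rot":[0,0,0]},{"linear":[0,0,0.02],"rot":[0,0,0]},{"linear":[0,0,0.02],"rot":[0,0,0]},{"linear":[0,0,0.015],"rot":[0,0,0]},{"linear":[0,0,0.006],"rot":[0,0,0]},{"linear":[0,0,0.002],"rot":[0,0,0]},{"linear":[0,0,0],"rot":[0,0,0]}]' && python3 -m crank '[{"linear":[0,0,0.001],"rot":[0,0,0]},{"linear":[0,0,0.001],"rot":[0,0,0]},{"linear":[0,0,0],"rot":[0,0,0]}]'
python3 -c "
from h import *
st()"
```

```text
time: 6.7
ee_pos: [0.4588, -0.2026, 0.0457]
ee_rot: [0.756, 0.655, 0.0, 0.0]
contact_force: [-0.1, -0.2, -2.6]
finger_gap: 0.015
gripper_force: 58.8
time: 7.0
ee_pos: [0.4587, -0.2028, 0.0435]
ee_rot: [0.756, 0.655, 0.0, 0.0]
contact_force: [0.4, 0.9, -3.0]
finger_gap: 0.0147
gripper_force: 58.8
t 7.0 p [ 0.4587 -0.2028  0.0435] yangle -8.2 z [ 0. -0. -1.] F [ 0.4  0.9 -3. ] gap 0.0147 grip 58.8
```

```bash
for i in 1 2; do python3 -m crank '[{"linear":[0,0,0.0007],"rot":[0,0,0]},{"linear":[0,0,0.0007],"rot":[0,0,0]},{"linear":[0,0,0],"rot":[0,0,0]}]' | grep -E 'ee_pos|contact'; done
python3 - <<'E'
from h import *
st(); snap('side','s4',(230,190,370,290),5.5)
E
```

```text
ee_pos: [0.4585, -0.2027, 0.0419]
contact_force: [-0.5, 0.6, -1.4]
ee_pos: [0.4586, -0.2027, 0.0418]
contact_force: [-9.9, 3.6, 26.9]
t 7.6 p [ 0.4586 -0.2027  0.0418] yangle -8.2 z [ 0.001 -0.    -1.   ] F [-9.9  3.6 26.9] gap 0.0148 grip 62.8
```

View pics/s4.png

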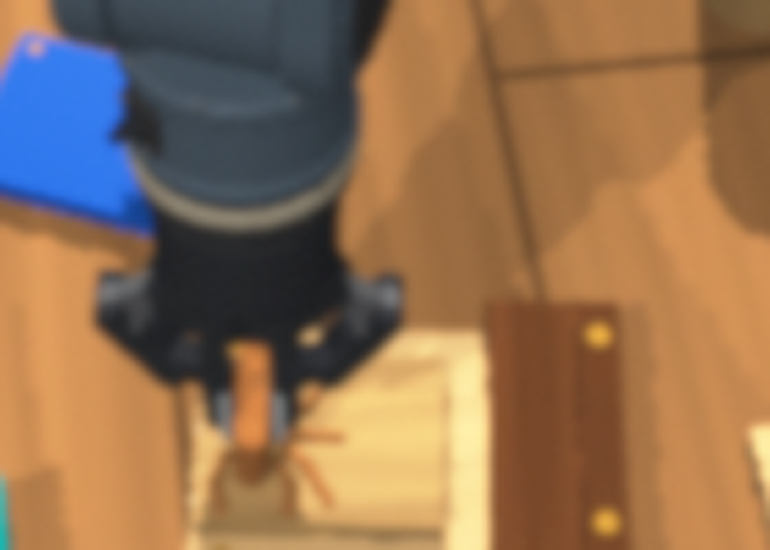

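The panel lies on the deck with its front edge at display (447,430), short of the lip at (488,430), and it sits square. I'll ease the downforce and slide it in.

```bash
python3 -m crank '[{"linear":[0,0,-0.0007],"rot":[0,0,0]},{"linear":[0,0.003,0],"rot":[0,0,0]},{"linear":[0,0.004,0],"rot":[0,0,0]},{"linear":[0,0.005,0],"rot":[0,0,0]},{"linear":[0,0.005,0],"rot":[0,0,0]},{"linear":[0,0.004,0],"rot":[0,0,0]},{"linear":[0,0,0],"rot":[0,0,0]}]'
python3 - <<'E'
from h import *
st(); snap('side','s5',(230,190,370,290),5.5)
E
```

```text
time: 8.35
ee_pos: [0.4798, -0.2059, 0.0418]
ee_rot: [0.756, 0.655, 0.0, 0.0]
contact_force: [-4.0, 0.5, 10.5]
finger_gap: 0.0148
gripper_force: 60.7
t 8.35 p [ 0.4798 -0.2059  0.0418] yangle -8.2 z [ 0.    -0.001 -1.   ] F [-4.   0.5 10.5] gap 0.0148 grip 60.7
```

View pics/s5.png

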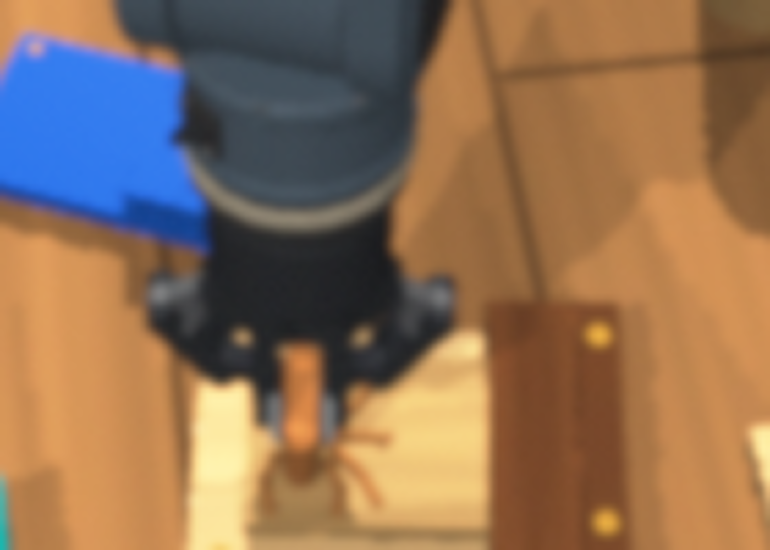

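The panel's front is now under the lip (edge hidden at x=490). I'll approach the stop and then go by feel.

```bash
python3 -m crank '[{"linear":[0,0.003,0],"rot":[0,0,0]},{"linear":[0,0.003,0],"rot":[0,0,0]},{"linear":[0,0.003,0],"rot":[0,0,0]},{"linear":[0,0.002,0],"rot":[0,0,0]},{"linear":[0,0,0],"rot":[0,0,0]}]' | grep -E 'time|ee_pos|contact'; for i in 1 2 3 4; do python3 -m crank '[{"linear":[0,0.0015,0],"rot":[0,0,0]},{"linear":[0,0.0015,0],"rot":[0,0,0]},{"linear":[0,0,0],"rot":[0,0,0]}]'| grep -E 'time|ee_pos|contact'; done
```

```text
time: 8.9
ee_pos: [0.4903, -0.2074, 0.0418]
contact_force: [-5.3, 0.5, 12.2]
time: 9.2
ee_pos: [0.4931, -0.2078, 0.0418]
contact_force: [-7.4, 0.6, 13.3]
time: 9.5
ee_pos: [0.4959, -0.2082, 0.0419]
contact_force: [-7.5, 1.3, 15.5]
time: 9.8
ee_pos: [0.4979, -0.2084, 0.0418]
contact_force: [-16.1, 3.0, 22.2]
time: 10.1
ee_pos: [0.5006, -0.2088, 0.0418]
contact_force: [-17.7, 3.5, 23.5]
```

```bash
python3 -m crank '[{"linear":[0,0.001,-0.0003],"rot":[0,0,0]},{"linear":[0,0.0015,0],"rot":[0,0,0]},{"linear":[0,0,0],"rot":[0,0,0]}]'| grep -E 'time|ee_pos|contact';for i in 1 2; do python3 -m crank '[{"linear":[0,0.001,0],"rot":[0,0,0]},{"linear":[0,0.001,0],"rot":[0,0,0]},{"linear":[0,0,0],"rot":[0,0,0]}]'| grep -E 'time|ee_pos|contact'; done; python3 -c "
from h import *
st()"
```

```text
time: 10.4
ee_pos: [0.5029, -0.209, 0.0418]
contact_force: [-16.3, 3.9, 19.7]
time: 10.7
ee_pos: [0.5046, -0.2093, 0.0418]
contact_force: [-19.5, 3.4, 20.9]
time: 11.0
ee_pos: [0.5064, -0.2095, 0.0418]
contact_force: [-20.1, 3.8, 23.4]
t 11.0 p [ 0.5064 -0.2095  0.0418] yangle -8.23 z [-0.004  0.    -1.   ] F [-20.1   3.8  23.4] gap 0.0146 grip 62.5
```

```bash
for i in 1 2 3; do python3 -m crank '[{"linear":[0,0.0008,-0.0001],"rot":[0,0,0]},{"linear":[0,0,0],"rot":[0,0,0]},{"linear":[0,0,0],"rot":[0,0,0]}]'| grep -E 'time|ee_pos|contact'; done; python3 -c "
from h import *
st()"
```

```text
time: 11.3
ee_pos: [0.5071, -0.2096, 0.0418]
contact_force: [-20.1, 4.1, 21.5]
time: 11.6
ee_pos: [0.5078, -0.2098, 0.0418]
contact_force: [-18.0, 4.1, 19.6]
time: 11.9
ee_pos: [0.5081, -0.2098, 0.0418]
contact_force: [-23.2, 4.8, 21.9]
t 11.9 p [ 0.5081 -0.2098  0.0418] yangle -8.23 z [-0.005  0.001 -1.   ] F [-23.2   4.8  21.9] gap 0.0147 grip 62.4
```

```bash
for i in 1 2; do python3 -m crank '[{"linear":[0,0.0005,0],"rot":[0,0,0]},{"linear":[0,0,0],"rot":[0,0,0]},{"linear":[0,0,0],"rot":[0,0,0]}]'| grep -E 'time|ee_pos|contact'; done
python3 - <<'E'
from h import *
st(); snap('side','s6',(230,190,370,290),5.5)
E
```

```text
time: 12.2
ee_pos: [0.5081, -0.2098, 0.0418]
contact_force: [-26.7, 3.3, 24.5]
time: 12.5
ee_pos: [0.5081, -0.2098, 0.0418]
contact_force: [-29.6, 5.1, 29.0]
t 12.5 p [ 0.5081 -0.2098  0.0418] yangle -8.24 z [-0.006  0.001 -1.   ] F [-29.6   5.1  29. ] gap 0.0145 grip 63.3
```

View pics/s6.png

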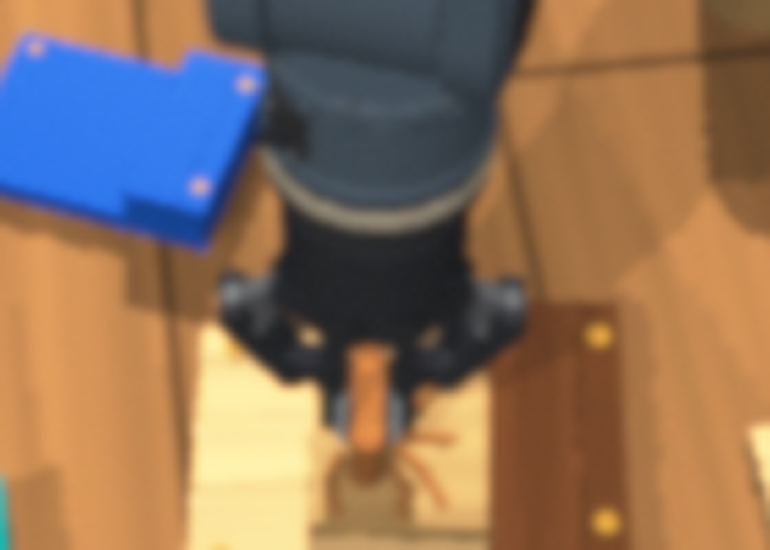

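The arm has stopped at TCP jig x ≈ -27 mm, which matches the hard end at -28. The push is about 30 N and the panel looks flat and square in the picture, so I'm handing in.

```bash
python3 -c "
from rig import job
print(job.job_done())"
```

```text
the job is handed in; nothing more can be done
None
```

I handed the job in with the panel gripped, flat and square under the lip, and pressed against the stop's hard end with about 30 N; the hand-in reported no pass or fail.

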